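Clear the caddy's front bottles, lay out seal and dabber, put the bottles back

ROBOT

A 6-joint arm with a two-finger parallel gripper is mounted at the origin on the work surface. World frame = base frame: x ahead of the robot, y to its left, z up, the work surface at z = 0. Lengths are in m, angles in rad, forces in N, time in s.
With the tool pointing down it reaches from about 0.425 to 0.95 m from the base axis. Payload 14.7 kg.
Tool frame: the origin (TCP) lies midway between the tips of the shut fingers; the grasp point (between the pads) lies 19 mm behind it (manip.hold_point_z is the distance from the TCP to the grasp point, in m); z points along the fingers, y is the line along which they close (so a half turn about z gives the same grasp; the last joint's range is limited). The gripper opens to 85 mm and grips with 20 to 120 N. Pads are 22 mm wide; open, the fingers measure 114 mm over their backs; the gripper's body (76 mm by 85 mm) begins 54 mm behind the grasp point. The pads swing forward as they close: fully open they stand 13 mm farther back than shut.
Start: joints at [-1.187, 0.48, 1.596, -0, 1.065, -0.047], TCP at [0.271, -0.591, 0.231] pointing down, gripper open.
Joint ranges: [-2.75, 2.75], [-0.82, 2.05], [0.23, 2.67], [-1.56, 4.7], [0.09, 2.69], [-2.92, 2.92]. Speed limits (rad/s): [1.89, 1.89, 2.39, 3.01, 3.01, 3.01].

INTERFACE

Orientations are given as a unit quaternion [w, x, y, z].
In Python, from cell import state, vision, workorder, manip gives the robot as it stands. The module is installed in compiled form; this text tells all that it offers.
- The arm moves only by the tool carry_out, never from a script. Its argument "targets" is a list of rows, each a list of 7 numbers: the shift along the world's x, y, z in units of 30 mm (1.0 is 30 mm), then the turn, a rotation vector about the world's x, y, z in degrees, then the opening, from 0 (shut) to 1 (fully open). In form: [[tx, ty, tz, wx, wy, wz, fingers], ...]. A call has exactly 5 rows; each row shifts and turns the commanded pose from where the row before left it; what a row does not reach is not made up. A row lasts 1/10 s, in which the tool goes at most 50 mm and 8.59 degrees, less where a joint would pass 70% of its speed; a pose out of reach is approached as far as the arm can. A call is refused whole if a number of a shift passes 1 or a number of a turn 8.59, either way. A call with a gripper value outside its range is refused whole. The fingers move at their own pace and stop on an object; "squeeze" is the grip in N (left out, the last holds). Time passes only in rows, so rows that do not move let the fingers close, or fill a call up. It gives the time, the measured TCP pose, the force, the opening and the grip force at its end, in the units of the state.
- state(): the state, without advancing time (a new reading comes with each control period).
- vision.get_image(name): name is "side" or "top"; returns (picture, depth): 480x640x3 uint8, red, green, blue; 480x640 float32, m along the optical axis (not along the pixel's ray), 0 where there is no reading.
- vision.calibration(name): a dict with "fx", "fy", "cx", "cy" (pixels), "world_to_cam" (4x4, takes a point from world to camera coordinates). Camera axes: x right, y up, looking along -z (the intrinsics and any distortion apply to the point x, -y, -z); pixel columns grow to the right and rows downward; lengths in m; the calibration is good to about 2 mm. A picture is of the moment at which its call begins. calibration takes no time and is no camera call.
- workorder.close_job(): hands the job in; it is judged then, once.
The state is a dict: "time_s": time; "joint_positions": joint angles; "joint_velocities": joint speeds; "tau": joint torques, N m; "tcp_pos": TCP position; "tcp_rot": TCP orientation; "wrist_force": force on the tool from outside, world axes, zero at the start; "moment": the same for the moment, N m; "gripper_width": finger opening in m; "finger_force": force on a finger pad.
Only numpy, scipy, OpenCV 4.12 (cv2) and the standard library are available. Lean on these libraries where they do the work, as an engineer would, in place of code of your own. Each camera call takes 0.05 s, during which the arm holds its last target. There are 200 camera calls.

TASK

Get the printing bench ready: first clear the brown bottle and the lidded jar from the front row of the wooden caddy into the empty two-cell side tray, one per cell, and leave them there while you fetch the two things behind them, setting the square stone seal upright in the middle of the white dish and the round dabber, knob up, in the middle of the ring carved on the printing block. Then put the bottle and the jar back, each upright in the caddy cell it came from. Do not knock or shift the brush pot.

Things in the scene. Friction and masses are not known exactly. Their poses are not given: they have to be found in the camera images.
- bottle: Loose brown glass bottle with a black cap, round, 40 mm diameter, 135 mm tall in all; straight sides from the base up to 112 mm, then a narrow neck and a 22 mm cap. About 0.2 kg. Origin: centre of its underside; z up its axis. Starts in one of the two front cells of the caddy. Can be gripped at 95 to 100 mm above its base.
- jar: Loose white ceramic jar with a dark wooden lid (fixed on) that has a small knob, round, 42 mm diameter, 125 mm tall in all; straight sides from the base up to 113 mm. About 0.22 kg. Origin: centre of its underside; z up its axis. Starts in the other front cell of the caddy. Can be gripped at 90 to 98 mm above its base.
- seal: Loose square stone seal, a plain pale upright column 30 x 30 x 70 mm, about 0.15 kg. Origin: centre of its underside; z up its length, x and y normal to its side faces. Starts in one of the two back cells of the caddy, within 0.15 rad of square to it. Can be gripped at 55 mm above its base.
- dabber: Loose wooden ink dabber: a round disc 46 mm in diameter and 14 mm thick, a 20 mm neck, and on top a round knob of 28 mm diameter from 36 to 66 mm, 70 mm tall in all, about 0.08 kg. Origin: centre of its underside; z up. Starts in the other back cell of the caddy. Can be gripped by the knob at 55 mm above its base.
- caddy: Fixed open wooden box of 2 x 2 cells, all full at the start: 124 mm along its x, 144 mm along its y, 30 mm high; walls, full-height dividers and floor 4 mm thick. Origin: centre of its underside; z up. Front row (-x, nearer the robot): cell centres x -30, y +35 and -35 mm; back row: x +30, y +35 and -35 mm. Each cell is 56 (x) by 66 mm (y) inside.
- tray: Fixed empty side tray of light wood, 180 mm along its x, 110 mm along its y, 25 mm high, walls and floor 4 mm, with one full-height divider at x = 0, so two cells with centres at x +44 and -44 mm, y 0, each 84 mm by 102 mm inside. Origin: centre of its underside; z up. It stands to the robot's left or right.
- dish: Fixed round white ceramic ink dish, outer diameter 90 mm at the rim, 16 mm high, with a flat grey pad of 72 mm diameter whose surface is 8 mm above the underside. Origin: centre of its underside; z up. Stands on an 8 mm thick cork board on the side away from the tray.
- block: Fixed carved wooden printing block 120 mm (x) by 110 mm (y), 22 mm thick, flat top with fine dark carved lines (look only) and a carved ring of 64 mm diameter round its centre. Origin: centre of its underside; z up. Lies on the same cork board as the dish.
- brushpot: Loose blue ceramic brush pot, round, 60 mm diameter, 95 mm high, with brushes standing out to about 185 mm; about 0.5 kg. Origin: centre of its underside; z up. A bystander beyond the caddy: not to be shifted or tipped.

How it is judged:
By the outcome, as a careful person would: the job done as asked, in the order asked, and still so for the second after the job is handed in, with the robot touching nothing.
It also fails if it takes over 144 s, if anything falls off the work surface, if the arm or the gripper's body presses on something with over 40 N, if the wrist force passes 120 N, or if a joint passes its speed limit or range.

## Working session

There is one attempt and no reset: what is moved stays moved. The work goes in short steps, Python scripts to look and compute and a tool call to move; the robot and the scene stay as the last step left them, time stands still between calls to the robot, and variables do not carry over. Pictures are saved under pics/ and viewed, at most 14 in all, crops included, and the job is handed in when it is done.

Besides the shell and the picture viewer there is one more tool, called after "Request:" as name(argument=value, ...) on one line, values as JSON. carry_out: Moves the arm, as the interface text tells. Its arguments: {"type":"object","properties":{"targets":{"type":"array"},"squeeze":{"type":"number"}},"required":["targets"]}

```bash
mkdir -p pics
cat > h.py <<'E'
import numpy as np, cv2
from cell import state, vision, workorder, manip
def cloud(name):
    im,d=vision.get_image(name); c=vision.calibration(name)
    v,u=np.mgrid[0:480,0:640]
    P=np.stack([(u-c["cx"])/c["fx"]*d,-(v-c["cy"])/c["fy"]*d,-d,np.ones_like(d)],-1)
    W=P@np.linalg.inv(c["world_to_cam"]).T
    W=W[...,:3]; W[d==0]=np.nan
    return im,W
def save(im,n): cv2.imwrite("pics/"+n,cv2.cvtColor(im,cv2.COLOR_RGB2BGR))
E
python3 - <<'E'
from h import *
s=state();print(s,manip.hold_point_z)
for n in("top","side"):
    im,W=cloud(n);save(im,n+"0.png");np.save(n+"0.npy",W);print({k:np.round(v,3).tolist() for k,v in vision.calibration(n).items()})
E
```

```text
{'time_s': 0.0, 'joint_positions': array([-1.18660513e+00,  4.80819049e-01,  1.59687538e+00, -9.85485723e-06,
        1.06509467e+00, -4.66321531e-02]), 'joint_velocities': array([ 0.00033332,  0.00021205, -0.00075576,  0.00107911,  0.00155903,
        0.0014373 ]), 'tau': array([-9.47338085e-04, -9.50629807e+01, -4.30185807e+01, -3.81471000e-04,
        1.21470742e-02,  5.00058934e-05]), 'tcp_pos': array([ 0.27129501, -0.59022348,  0.23068013]), 'tcp_rot': array([-5.88996407e-04,  9.76887796e-01,  2.13751904e-01, -1.04736740e-04]), 'wrist_force': array([ 0.09979525, -0.0214811 , -0.37298041]), 'moment': array([ 0.03511038, -0.02033023, -0.03607373]), 'finger_force': 0.0, 'gripper_width': 0.08525251241303036} 0.0187
{'fx': 445.918, 'fy': 445.918, 'cx': 327.888, 'cy': 237.754, 'world_to_cam': [[0.016, -1.0, -0.002, -0.009], [0.994, 0.015, 0.109, -0.593], [-0.109, -0.004, 0.994, -0.7], [0.0, 0.0, 0.0, 1.0]]}
{'fx': 468.904, 'fy': 468.904, 'cx': 315.184, 'cy': 231.975, 'world_to_cam': [[-0.903, -0.43, -0.021, 0.543], [0.272, -0.609, 0.745, -0.19], [-0.333, 0.667, 0.667, -0.758], [0.0, 0.0, 0.0, 1.0]]}
```

View pics/top0.png

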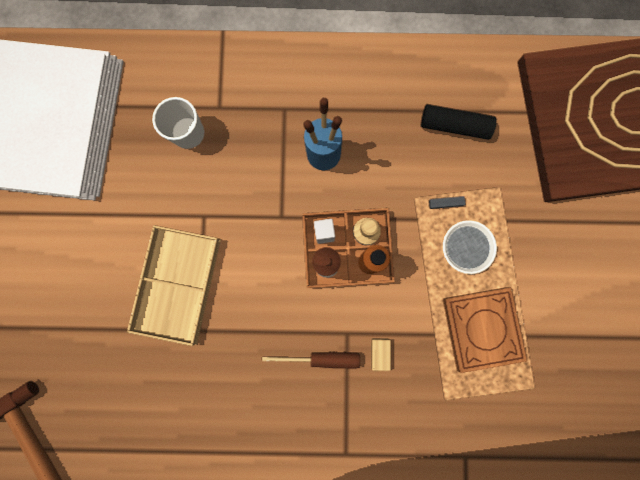

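View pics/side0.png

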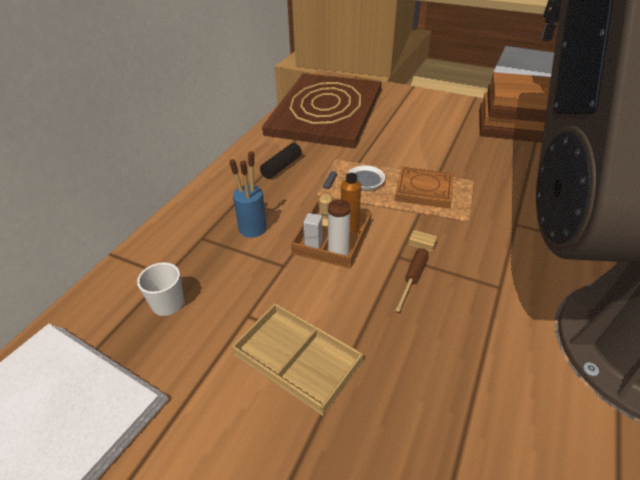

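The top view shows the caddy around px (348,247): jar front-left (325,262), bottle front-right (376,260), seal back-left (324,231), dabber back-right (368,231). The tray is at (173,286), the dish at (470,247), the block at (484,330) and the brush pot at (323,150). The side view agrees with this layout.

```bash
cat > m.py <<'E'
from h import *
def rect(W,box,zl,zh):
    u0,u1,v0,v1=box; p=W[v0:v1,u0:u1].reshape(-1,3); p=p[(p[:,2]>zl)&(p[:,2]<zh)]
    return p
def mr(p):
    r=cv2.minAreaRect(p[:,:2].astype(np.float32)*1000); return np.round(r[0],1),np.round(r[1],1),round(r[2],1),len(p),np.round(np.median(p,0)*1000,1)
def circ(p):
    c,r=cv2.minEnclosingCircle(p[:,:2].astype(np.float32)*1000); return np.round(c,1),round(r,1),len(p),np.round(np.median(p,0)*1000,1)
E
python3 - <<'E'
from m import *
W=np.load("top0.npy"); S=np.load("side0.npy")
print("table z",np.nanmedian(W[300:320,220:280,2]),np.nanmedian(S[300:330,420:440,2]))
print("caddy",mr(rect(W,(295,400,200,295),.022,.034)))
print("tray",mr(rect(W,(120,225,220,350),.018,.030)))
print("block",mr(rect(W,(435,530,280,380),.024,.036)))
print("dishrim",circ(rect(W,(436,504,215,280),.020,.030)),mr(rect(W,(436,504,215,280),.020,.030)))
print("board",mr(rect(W,(405,540,180,405),.005,.012)))
print("seal",mr(rect(W,(305,340,212,248),.066,.08)))
print("dabber",mr(rect(W,(350,388,212,248),.06,.08)))
print("bottlecap",mr(rect(W,(355,395,235,280),.128,.145)))
print("bottleshoulder",mr(rect(W,(355,395,235,280),.105,.145)))
print("jarlid",mr(rect(W,(305,345,243,280),.105,.135)))
print("jarknob",mr(rect(W,(305,345,243,280),.123,.135)))
print("pot",mr(rect(W,(290,350,90,175),.08,.1)),mr(rect(W,(290,350,90,175),.1,.25)))
b=rect(S,(320,365,170,260),.05,.11)
for n,box in(("bot",(340,362,185,210)),("jar",(325,352,215,250))):
    p=rect(S,box,.04,.11);print(n,mr(p))
# zoomed image
im=cv2.imread("pics/top0.png");cv2.imwrite("pics/z0.png",cv2.resize(im[200:300,290:410],None,fx=6,fy=6,interpolation=cv2.INTER_CUBIC)[:600,:720])
E
```

```text
table z -0.00076810219295953 4.3684695148149544e-05
caddy (array([578.7, -31.9]), array([124.1, 144.1]), 4.7, 1209, array([579.4, -33.2,  28. ]))
tray (array([513.3, 255.9]), array([111.1, 180.1]), 79.4, 1249, array([511.8, 261.5,  23.3]))
block (array([ 448.6, -255.7]), array([120.6, 110.9]), 10.7, 5167, array([ 448.2, -255.2,   29.2]))
dishrim (array([ 583.2, -233.6]), 44.5, 480, array([ 584. , -242.9,   22.5])) (array([ 583.3, -233.9]), array([86.8, 87.7]), 44.3, 480, array([ 584. , -242.9,   22.5]))
board (array([ 510.7, -243.6]), array([339.7, 150.6]), 8.1, 9728, array([ 529.2, -233.4,    7.2]))
seal (array([603.1,   7. ]), array([30. , 29.8]), 9.2, 370, array([602.3,   6.6,  72.8]))
dabber (array([607.8, -63.8]), array([26.6, 26.6]), 23.7, 253, array([607. , -63.6,  72.2]))
bottlecap (array([556.1, -69.8]), array([20.6, 21.1]), 27.2, 196, array([555.4, -69.2, 138. ]))
bottleshoulder (array([555.4, -69.6]), array([37.7, 39.1]), 0.9, 593, array([554.9, -67.9, 120.5]))
jarlid (array([549.9,   2.2]), array([40.4, 40.5]), 0.7, 647, array([549.5,   2.3, 120.8]))
jarknob (array([549.8,   2.7]), array([26., 26.]), 41.4, 92, array([550.5,   2.2, 127.1]))
pot (array([743.7,  11.8]), array([58.8, 56.9]), 46.2, 930, array([737.5,  11.2,  93.7])) (array([742.6,   6. ]), array([42.9, 55.2]), 62.5, 497, array([737.3,   9.6, 159.6]))
bot (array([550.5, -62.9]), array([39.9, 23.1]), 30.3, 258, array([544.8, -58.2,  93.8]))
jar (array([542. , -15.2]), array([79.3, 37.2]), 74.0, 604, array([543.5,  17.3,  74.9]))
```

View pics/z0.png

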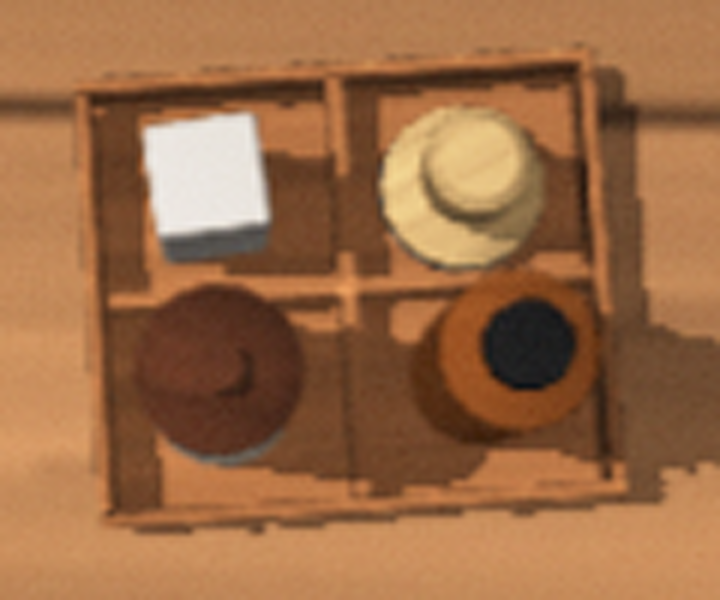

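Request:
carry_out(targets=[[0.475,0.867,0,0,0,3.5,1],[0.475,0.867,0,0,0,3.5,1],[0.475,0.867,0,0,0,3.5,1],[0.475,0.867,0,0,0,3.5,1],[0.475,0.867,0,0,0,3.5,1]], squeeze=50)

```text
time_s: 0.6
tcp_pos: [0.343, -0.4593, 0.231]
tcp_rot: [-0.0, 0.933, 0.361, -0.0]
wrist_force: [0.1, 0.3, -0.5]
gripper_width: 0.0854
finger_force: 0.0
```

Request:
carry_out(targets=[[0.475,0.867,0,0,0,3.5,1],[0.475,0.867,0,0,0,3.5,1],[0.475,0.867,0,0,0,3.5,1],[0.475,0.867,0,0,0,3.5,1],[0.475,0.867,0,0,0,3.5,1]])

```text
time_s: 1.1
tcp_pos: [0.4142, -0.3293, 0.2311]
tcp_rot: [-0.0, 0.867, 0.499, -0.0]
wrist_force: [-0.2, -0.9, 0.1]
gripper_width: 0.0852
finger_force: 0.0
```

Request:
carry_out(targets=[[0.475,0.867,0,0,0,3.5,1],[0.475,0.867,0,0,0,3.5,1],[0.475,0.867,0,0,0,3.5,1],[0.475,0.867,0,0,0,3.5,1],[0.475,0.867,0,0,0,3.5,1]])

```text
time_s: 1.6
tcp_pos: [0.4855, -0.1992, 0.2311]
tcp_rot: [-0.0, 0.781, 0.625, -0.0]
wrist_force: [1.1, -0.0, 0.3]
gripper_width: 0.0856
finger_force: 0.0
```

Request:
carry_out(targets=[[0.475,0.867,0,0,0,3.5,1],[0.475,0.867,0,0,0,3.5,1],[0.475,0.867,0,0,0,3.5,1],[0.475,0.867,0,0,0,3.5,1],[0.475,0.867,0,0,0,3.5,1]])

```text
time_s: 2.1
tcp_pos: [0.5568, -0.0692, 0.2311]
tcp_rot: [-0.0, 0.677, 0.736, -0.0]
wrist_force: [0.1, -0.4, -0.1]
gripper_width: 0.0857
finger_force: 0.0
```

Request:
carry_out(targets=[[0,0,0,0,0,0,1],[0,0,0,0,0,0,1],[0,0,0,0,0,0,1],[0,0,0,0,0,0,1],[0,0,0,0,0,0,1]])

```text
time_s: 2.6
tcp_pos: [0.5561, -0.0711, 0.2313]
tcp_rot: [-0.0, 0.678, 0.735, -0.0]
wrist_force: [-0.1, -0.0, 0.2]
gripper_width: 0.0854
finger_force: 0.0
```

Request:
carry_out(targets=[[0,0.04,-0.8,0,0,0,1],[0,0,-0.9,0,0,0,1],[0,0,-0.9,0,0,0,1],[0,0,-0.9,0,0,0,1],[0,0,-0.8,0,0,0,1]])

```text
time_s: 3.1
tcp_pos: [0.5561, -0.0697, 0.1012]
tcp_rot: [-0.0, 0.678, 0.735, -0.0]
wrist_force: [-0.3, 0.5, -0.5]
gripper_width: 0.0855
finger_force: 0.0
```

Request:
carry_out(targets=[[0,0,-0.4,0,0,0,1],[0,0,-0.24,0,0,0,1],[0,0,-0.1,0,0,0,1],[0,0,0,0,0,0,0.7],[0,0,0,0,0,0,0.3]])

```text
time_s: 3.6
tcp_pos: [0.557, -0.0693, 0.0809]
tcp_rot: [0.001, 0.678, 0.735, 0.0]
wrist_force: [-0.4, -1.5, 0.3]
gripper_width: 0.0591
finger_force: 0.0
```

Request:
carry_out(targets=[[0,0,0,0,0,0,0],[0,0,0,0,0,0,0],[0,0,0,0,0,0,0],[0,0,0,0,0,0,0],[0,0,0,0,0,0,0]])

```text
time_s: 4.1
tcp_pos: [0.5569, -0.0693, 0.081]
tcp_rot: [0.001, 0.678, 0.735, 0.0]
wrist_force: [-1.9, 0.7, 9.2]
gripper_width: 0.039
finger_force: 49.3
```

Request:
carry_out(targets=[[0,0,0.5,0,0,0,0],[0,0,1,0,0,0,0],[0,0,1,0,0,0,0],[0,0,1,0,0,0,0],[0,0,1,0,0,0,0]])

```text
time_s: 4.6
tcp_pos: [0.5562, -0.0691, 0.2166]
tcp_rot: [0.0, 0.678, 0.735, 0.0]
wrist_force: [1.3, 0.2, -2.1]
gripper_width: 0.0387
finger_force: 50.9
```

Request:
carry_out(targets=[[0,0.2,0.65,0,0,0,0],[0,0.6,0,0,0,0,0],[0,0.9,0,0,0,0,0],[0,0.9,0,0,0,0,0],[0,0.9,0,0,0,0,0]])

```text
time_s: 5.1
tcp_pos: [0.5562, 0.0367, 0.235]
tcp_rot: [0.0, 0.678, 0.735, 0.0]
wrist_force: [1.2, -0.1, -2.6]
gripper_width: 0.0387
finger_force: 50.9
```

Request:
carry_out(targets=[[0,0.9,0,0,0,0,0],[0,0.9,0,0,0,0,0],[0,0.9,0,0,0,0,0],[0,0.9,0,0,0,0,0],[0,0.9,0,0,0,0,0]])

```text
time_s: 5.6
tcp_pos: [0.5562, 0.1719, 0.2349]
tcp_rot: [0.0, 0.678, 0.735, 0.0]
wrist_force: [0.4, 0.0, -2.1]
gripper_width: 0.039
finger_force: 50.9
```

Request:
carry_out(targets=[[0,0.9,0,0,0,0,0],[0,0.9,0,0,0,0,0],[0,0.57,0,0,0,0,0],[0,0.2,0,0,0,0,0],[0,0,0,0,0,0,0]])

```text
time_s: 6.1
tcp_pos: [0.5563, 0.2482, 0.2346]
tcp_rot: [0.0, 0.677, 0.736, -0.0]
wrist_force: [-0.1, 0.5, -2.6]
gripper_width: 0.0391
finger_force: 50.9
```

Request:
carry_out(targets=[[0,0,-0.5,0,0,0,0],[0,0,-0.9,0,0,0,0],[0,0,-0.9,0,0,0,0],[0,0,-0.9,0,0,0,0],[0,0,-0.8,0,0,0,0]])

```text
time_s: 6.6
tcp_pos: [0.5564, 0.2465, 0.1135]
tcp_rot: [0.0, 0.678, 0.735, -0.0]
wrist_force: [-0.4, -0.5, -1.6]
gripper_width: 0.0384
finger_force: 51.0
```

Request:
carry_out(targets=[[0,0.03,-0.5,0,0,0,0],[0,0,-0.3,0,0,0,0],[0,0,-0.15,0,0,0,0],[0,0,-0.08,0,0,0,0],[0,0,0,0,0,0,0]])

```text
time_s: 7.1
tcp_pos: [0.5568, 0.2489, 0.0842]
tcp_rot: [0.0, 0.678, 0.735, 0.0]
wrist_force: [-0.5, -1.2, -1.4]
gripper_width: 0.039
finger_force: 50.9
```

Request:
carry_out(targets=[[0,0,-0.05,0,0,0,0],[0,0,-0.03,0,0,0,0],[0,0,-0.02,0,0,0,0],[0,0,0,0,0,0,0],[0,0,0,0,0,0,0]])

```text
time_s: 7.6
tcp_pos: [0.5566, 0.2489, 0.0811]
tcp_rot: [0.0, 0.678, 0.735, 0.0]
wrist_force: [-0.8, 0.6, 5.1]
gripper_width: 0.0386
finger_force: 51.5
```

Request:
carry_out(targets=[[0,0,0,0,0,0,0.6],[0,0,0,0,0,0,0.8],[0,0,0,0,0,0,0.9],[0,0,0,0,0,0,0.9],[0,0,0.2,0,0,0,0.9]])

```text
time_s: 8.1
tcp_pos: [0.556, 0.2486, 0.0862]
tcp_rot: [-0.0, 0.678, 0.735, -0.001]
wrist_force: [-0.1, 0.5, 0.0]
gripper_width: 0.0767
finger_force: 0.0
```

Request:
carry_out(targets=[[0,0,0.5,0,0,0,0.9],[0,0,1,0,0,0,1],[0,0,1,0,0,0,1],[0,0,1,0,0,0,1],[0,0,1,0,0,0,1]])

```text
time_s: 8.6
tcp_pos: [0.5564, 0.2488, 0.2244]
tcp_rot: [0.0, 0.678, 0.735, 0.0]
wrist_force: [0.2, -0.2, 0.2]
gripper_width: 0.0856
finger_force: 0.0
```

Request:
carry_out(targets=[[0,-0.2,0.4,0,0,0,1],[0,-0.9,0,0,0,0,1],[0,-1,0,0,0,0,1],[0,-1,0,0,0,0,1],[-0.22,-1,0,0,0,0,1]])

```text
time_s: 9.1
tcp_pos: [0.5499, 0.1244, 0.234]
tcp_rot: [0.0, 0.678, 0.735, 0.0]
wrist_force: [0.9, 0.2, -0.2]
gripper_width: 0.0855
finger_force: 0.0
```

Request:
carry_out(targets=[[0,-1,0,0,0,0,1],[0,-1,0,0,0,0,1],[0,-1,0,0,0,0,1],[0,-0.9,0,0,0,0,1],[0,-0.22,0,0,0,0,1]])

```text
time_s: 9.6
tcp_pos: [0.5495, -0.0003, 0.234]
tcp_rot: [0.0, 0.678, 0.735, -0.0]
wrist_force: [-0.5, -0.7, 0.0]
gripper_width: 0.0854
finger_force: 0.0
```

Run:
```python
from m import *
im,W=cloud("side");save(im,"side1.png");s=state();print(s["tcp_pos"],s["tcp_rot"])
```

```text
[5.49576877e-01 5.64241505e-05 2.33956019e-01] [ 1.17250912e-04  6.78374580e-01  7.34716200e-01 -1.46354804e-04]
```

View pics/side1.png

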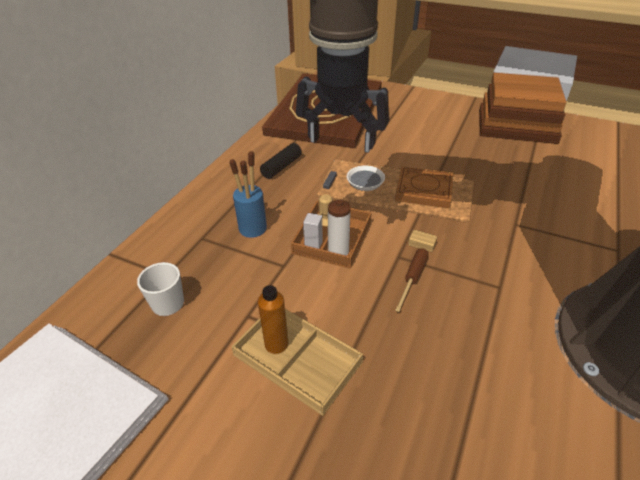

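The bottle stands upright in the tray's far cell (px 273,320), and everything else is undisturbed. Next is the jar.

Request:
carry_out(targets=[[0,0.08,-0.8,0,0,0,1],[0,0,-0.9,0,0,0,1],[0,0,-0.9,0,0,0,1],[0,0,-0.9,0,0,0,1],[0,0,-0.8,0,0,0,1]])

```text
time_s: 10.15
tcp_pos: [0.5495, 0.0055, 0.1037]
tcp_rot: [-0.0, 0.677, 0.736, -0.0]
wrist_force: [0.7, 0.2, 1.1]
gripper_width: 0.0852
finger_force: 0.0
```

Request:
carry_out(targets=[[0,0,-0.5,0,0,0,1],[0,0,-0.3,0,0,0,1],[0,0,-0.17,0,0,0,1],[0,0,0,0,0,0,0.7],[0,0,0,0,0,0,0.3]])

```text
time_s: 10.65
tcp_pos: [0.5503, 0.0047, 0.0762]
tcp_rot: [0.0, 0.678, 0.735, 0.0]
wrist_force: [0.4, -1.0, 0.8]
gripper_width: 0.0591
finger_force: 0.0
```

Request:
carry_out(targets=[[0,0,0,0,0,0,0],[0,0,0,0,0,0,0],[0,0,0,0,0,0,0],[0,0,0,0,0,0,0],[0,0,0,0,0,0,0]])

```text
time_s: 11.15
tcp_pos: [0.5503, 0.0046, 0.0766]
tcp_rot: [0.0, 0.678, 0.735, 0.0]
wrist_force: [-2.6, 0.4, 8.5]
gripper_width: 0.0413
finger_force: 49.7
```

Request:
carry_out(targets=[[0,0,0.5,0,0,0,0],[0,0,1,0,0,0,0],[0,0,1,0,0,0,0],[0,0,1,0,0,0,0],[0,0,1,0,0,0,0]])

```text
time_s: 11.65
tcp_pos: [0.5496, 0.0046, 0.2123]
tcp_rot: [0.0, 0.678, 0.735, 0.0]
wrist_force: [0.1, -1.2, -2.3]
gripper_width: 0.0408
finger_force: 51.2
```

Request:
carry_out(targets=[[0,0.3,0.6,0,0,0,0],[-0.27,0.8,0,0,0,0,0],[-0.27,0.8,0,0,0,0,0],[-0.27,0.8,0,0,0,0,0],[-0.27,0.8,0,0,0,0,0]])

```text
time_s: 12.15
tcp_pos: [0.517, 0.1104, 0.2291]
tcp_rot: [0.0, 0.678, 0.735, 0.0]
wrist_force: [0.5, 0.0, -2.7]
gripper_width: 0.041
finger_force: 51.3
```

Request:
carry_out(targets=[[-0.27,0.8,0,0,0,0,0],[-0.27,0.8,0,0,0,0,0],[-0.27,0.8,0,0,0,0,0],[-0.27,0.8,0,0,0,0,0],[-0.27,0.8,0,0,0,0,0]])

```text
time_s: 12.65
tcp_pos: [0.4764, 0.2305, 0.229]
tcp_rot: [0.0, 0.678, 0.735, 0.0]
wrist_force: [0.3, -0.7, -2.6]
gripper_width: 0.041
finger_force: 51.3
```

Request:
carry_out(targets=[[-0.27,0.8,0,0,0,0,0],[0,0.41,0,0,0,0,0],[0,0,-0.6,0,0,0,0],[0,0,-0.9,0,0,0,0],[0,0,-0.9,0,0,0,0]])

```text
time_s: 13.15
tcp_pos: [0.4694, 0.2659, 0.1564]
tcp_rot: [0.0, 0.678, 0.735, 0.001]
wrist_force: [-0.5, 0.6, -2.2]
gripper_width: 0.0408
finger_force: 51.3
```

Request:
carry_out(targets=[[0,0,-0.9,0,0,0,0],[0,0,-0.9,0,0,0,0],[0,0,-0.5,0,0,0,0],[0,0,-0.2,0,0,0,0],[0,0,0,0,0,0,0]])

```text
time_s: 13.65
tcp_pos: [0.4689, 0.2656, 0.0813]
tcp_rot: [-0.0, 0.678, 0.735, -0.0]
wrist_force: [-0.2, -0.2, -2.4]
gripper_width: 0.0411
finger_force: 51.2
```

Request:
carry_out(targets=[[0,0,-0.1,0,0,0,0],[0,0,-0.06,0,0,0,0],[0,0,0,0,0,0,0],[0,0,0,0,0,0,0.6],[0,0,0,0,0,0,0.75]])

```text
time_s: 14.15
tcp_pos: [0.4691, 0.2661, 0.0772]
tcp_rot: [0.0, 0.678, 0.735, 0.0]
wrist_force: [-0.3, 0.2, -0.0]
gripper_width: 0.0633
finger_force: 0.0
```

Request:
carry_out(targets=[[0,0,0,0,0,0,0.8],[0,0,0,0,0,0,0.8],[0,0,0.3,0,0,0,0.8],[0,0,0.9,0,0,0,0.8],[0,0,1,0,0,0,0.8]])

```text
time_s: 14.65
tcp_pos: [0.4682, 0.2656, 0.1435]
tcp_rot: [-0.0, 0.678, 0.735, -0.001]
wrist_force: [-0.1, 0.8, -0.5]
gripper_width: 0.0684
finger_force: 0.0
```

Request:
carry_out(targets=[[0,0,1,0,0,0,0.8],[0,0,1,0,0,0,0.8],[0,0,0.9,0,0,0,1],[0.2,-0.4,0,0,0,0,1],[0.4,-0.8,0,0,0,0.5,1]])

```text
time_s: 15.15
tcp_pos: [0.487, 0.2304, 0.231]
tcp_rot: [0.0, 0.674, 0.739, 0.001]
wrist_force: [0.7, -0.5, 0.2]
gripper_width: 0.0851
finger_force: 0.0
```

Request:
carry_out(targets=[[0.47,-0.9,0,0,0,0.5,1],[0.47,-0.9,0,0,0,0.5,1],[0.47,-0.9,0,0,0,0.5,1],[0.47,-0.9,0,0,0,0.5,1],[0.47,-0.9,0,0,0,0.5,1]])

```text
time_s: 15.65
tcp_pos: [0.5575, 0.0933, 0.2297]
tcp_rot: [-0.0, 0.658, 0.753, -0.0]
wrist_force: [0.1, 0.7, -0.4]
gripper_width: 0.0855
finger_force: 0.0
```

Request:
carry_out(targets=[[0.47,-0.9,0,0,0,0.5,1],[0.47,-0.9,0,0,0,0.5,1],[0.4,-0.8,0,0,0,0.5,1],[0.18,-0.32,0,0,0,0,1],[0,0,0,0,0,0,1]])

```text
time_s: 16.15
tcp_pos: [0.6031, 0.0061, 0.2294]
tcp_rot: [-0.0, 0.649, 0.761, -0.0]
wrist_force: [0.1, 0.7, 0.7]
gripper_width: 0.0855
finger_force: 0.0
```

Run:
```python
from m import *
im,W=cloud("side");save(im,"side2.png");s=state();print(s["tcp_pos"],s["tcp_rot"])
im,W=cloud("top")
print("seal",mr(rect(W,(305,340,212,248),.066,.08)))
print("dabber",mr(rect(W,(350,388,212,248),.06,.08)))
```

```text
[0.60258363 0.00712836 0.22948322] [-3.67946442e-04  6.48752229e-01  7.60999596e-01 -1.57571510e-04]
seal (array([0., 0.]), array([0., 0.]), 0.0, 0, array([nan, nan, nan]))
dabber (array([608.3, -63.8]), array([26.5, 27.2]), 46.0, 252, array([607.6, -63.5,  72.3]))
  return _methods._mean(a, axis=axis, dtype=dtype,
  ret = um.true_divide(
```

View pics/side2.png

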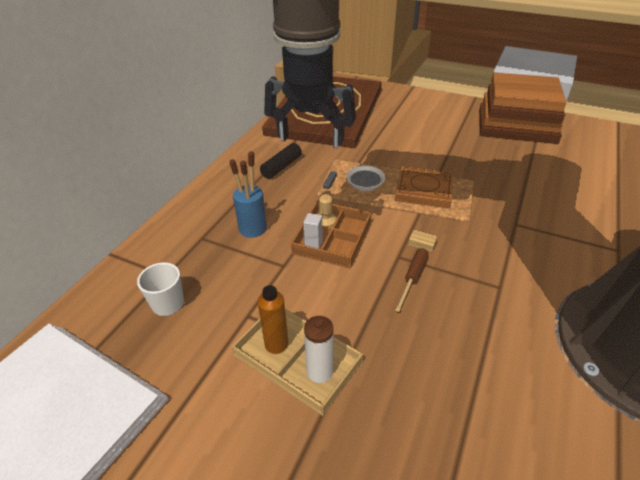

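The bottle (273,320) and jar (319,350) now stand in separate tray cells. Next is the seal.

Request:
carry_out(targets=[[0,0,-0.8,0,0,0,1],[0,0,-0.9,0,0,0,1],[0,0,-0.9,0,0,0,1],[0,0,-0.9,0,0,0,1],[0,0,-0.9,0,0,0,1]])

```text
time_s: 16.75
tcp_pos: [0.6023, 0.0087, 0.097]
tcp_rot: [-0.0, 0.648, 0.762, 0.0]
wrist_force: [0.4, -0.5, 0.3]
gripper_width: 0.0856
finger_force: 0.0
```

Request:
carry_out(targets=[[0,0,-0.9,0,0,0,1],[0,0,-0.6,0,0,0,1],[0,0,-0.3,0,0,0,1],[0,0,-0.15,0,0,0,1],[0,0,0,0,0,0,0.5]])

```text
time_s: 17.25
tcp_pos: [0.6029, 0.0079, 0.0395]
tcp_rot: [-0.0, 0.648, 0.762, 0.0]
wrist_force: [-0.1, 1.3, 0.4]
gripper_width: 0.0732
finger_force: 0.0
```

Request:
carry_out(targets=[[0,0,0,0,0,0,0.3],[0,0,0,0,0,0,0],[0,0,0,0,0,0,0],[0,0,0,0,0,0,0],[0,0,0,0,0,0,0]])

```text
time_s: 17.75
tcp_pos: [0.6034, 0.0073, 0.0402]
tcp_rot: [0.0, 0.648, 0.761, 0.0]
wrist_force: [-1.3, 0.1, 7.7]
gripper_width: 0.0293
finger_force: 49.5
```

Request:
carry_out(targets=[[0,0,0,0,0,0,0],[0,0,0,0,0,0,0],[0,0,0,0,0,0,0],[0,0,0,0,0,0,0],[0,0,0,0,0,0,0]])

```text
time_s: 18.25
tcp_pos: [0.6034, 0.0072, 0.0401]
tcp_rot: [0.0, 0.648, 0.761, 0.0]
wrist_force: [-1.3, 0.3, 8.6]
gripper_width: 0.0297
finger_force: 49.5
```

Request:
carry_out(targets=[[0,0,0.5,0,0,0,0],[0,0,1,0,0,0,0],[0,0,1,0,0,0,0],[0,0,0.9,0,0,0,0],[0,-0.4,0,0,0,0,0]])

```text
time_s: 18.75
tcp_pos: [0.6052, -0.0041, 0.146]
tcp_rot: [0.002, 0.648, 0.762, 0.002]
wrist_force: [0.2, -0.8, -2.6]
gripper_width: 0.0295
finger_force: 50.0
```

Request:
carry_out(targets=[[0,-0.8,0,0,0,0,0],[-0.1,-0.9,0,0,0,0,0],[-0.1,-0.9,0,0,0,0,0],[-0.1,-0.9,0,0,0,0,0],[-0.1,-0.9,0,0,0,0,0]])

```text
time_s: 19.25
tcp_pos: [0.5903, -0.1382, 0.1413]
tcp_rot: [-0.0, 0.648, 0.761, -0.0]
wrist_force: [0.2, 0.2, -1.9]
gripper_width: 0.0292
finger_force: 50.0
```

Request:
carry_out(targets=[[-0.1,-0.9,0,0,0,0,0],[-0.1,-0.9,0,0,0,0,0],[-0.07,-0.8,0,0,0,0,0],[0,-0.5,0,0,0,0,0],[0,-0.13,0,0,0,0,0]])

```text
time_s: 19.75
tcp_pos: [0.5826, -0.2352, 0.1412]
tcp_rot: [0.0, 0.649, 0.761, -0.0]
wrist_force: [-0.4, 0.2, -1.8]
gripper_width: 0.0292
finger_force: 50.0
```

Request:
carry_out(targets=[[0,0,-0.6,0,0,0,0],[0,0,-0.9,0,0,0,0],[0,0,-0.7,0,0,0,0],[0,0,-0.3,0,0,0,0],[0,0,0,0,0,0,0]])

```text
time_s: 20.25
tcp_pos: [0.5823, -0.2326, 0.0653]
tcp_rot: [-0.001, 0.648, 0.762, -0.0]
wrist_force: [0.2, 0.0, -1.1]
gripper_width: 0.0296
finger_force: 49.9
```

Request:
carry_out(targets=[[0,0,0,0,0,0,0],[0,0,0,0,0,0,0],[0,0,0,0,0,0,0],[0,0,0,0,0,0,0],[0,0,0,0,0,0,0]])

```text
time_s: 20.75
tcp_pos: [0.583, -0.2337, 0.0667]
tcp_rot: [0.0, 0.648, 0.761, 0.0]
wrist_force: [-0.2, -0.1, -2.1]
gripper_width: 0.0293
finger_force: 49.9
```

Run:
```python
from m import *
im,W=cloud("side");s=state();print(s["tcp_pos"],s["tcp_rot"])
cv2.imwrite("pics/s3.png",cv2.resize(cv2.cvtColor(im,cv2.COLOR_RGB2BGR)[90:240,280:480],None,fx=4,fy=4))
```

```text
[ 0.58295114 -0.23368825  0.066569  ] [1.79221246e-04 6.48257309e-01 7.61421320e-01 4.99929683e-05]
```

View pics/s3.png

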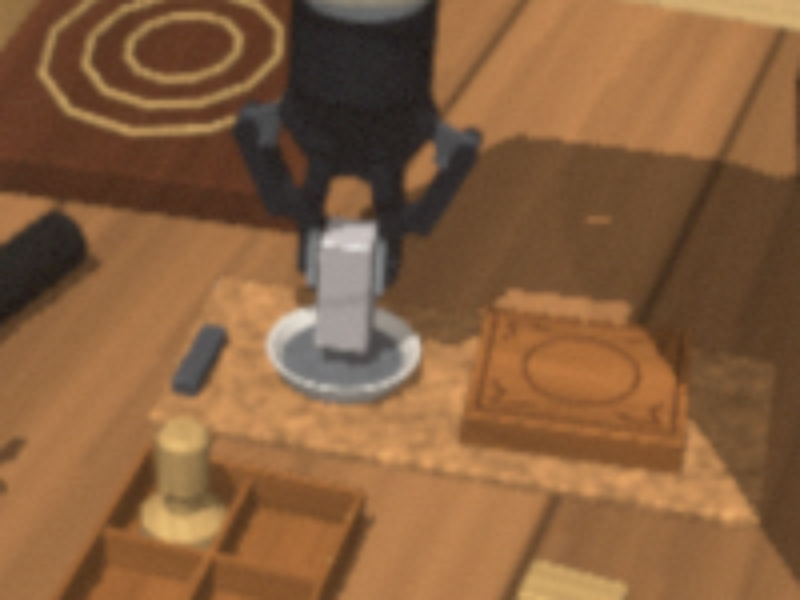

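The seal is held upright over the middle of the dish (crop px 345,290), about 14 mm above the pad. I'll lower it now.

Request:
carry_out(targets=[[0,0,-0.22,0,0,0,0],[0,0,-0.14,0,0,0,0],[0,0,-0.08,0,0,0,0],[0,0,-0.04,0,0,0,0],[0,0,0,0,0,0,0]])

```text
time_s: 21.3
tcp_pos: [0.5825, -0.2335, 0.0522]
tcp_rot: [-0.0, 0.648, 0.761, -0.0]
wrist_force: [-4.5, 1.6, 8.8]
gripper_width: 0.0295
finger_force: 51.4
```

Request:
carry_out(targets=[[0,0,0,0,0,0,0.5],[0,0,0,0,0,0,0.7],[0,0,0,0,0,0,0.8],[0,0,0,0,0,0,0.8],[0,0,0.3,0,0,0,0.8]])

```text
time_s: 21.8
tcp_pos: [0.5822, -0.2333, 0.0602]
tcp_rot: [-0.001, 0.648, 0.761, -0.0]
wrist_force: [-0.6, -0.2, 0.0]
gripper_width: 0.0684
finger_force: 0.0
```

Request:
carry_out(targets=[[0,0,1,0,0,0,0.8],[0,0,1,0,0,0,1],[0,0,1,0,0,0,1],[0.1,0.6,0,0,0,0,1],[0.15,0.9,0,0,0,0,1]])

```text
time_s: 22.3
tcp_pos: [0.591, -0.1891, 0.1524]
tcp_rot: [0.001, 0.649, 0.761, 0.0]
wrist_force: [0.3, 1.1, -0.5]
gripper_width: 0.0852
finger_force: 0.0
```

Request:
carry_out(targets=[[0.15,0.9,0,0,0,0,1],[0.15,0.9,0,0,0,0,1],[0.15,0.9,0,0,0,0,1],[0.1,0.9,0,0,0,0,1],[0.05,0.56,0,0,0,0,1]])

```text
time_s: 22.8
tcp_pos: [0.6083, -0.0616, 0.1509]
tcp_rot: [-0.0, 0.648, 0.762, 0.0]
wrist_force: [0.4, 0.1, 1.0]
gripper_width: 0.0856
finger_force: 0.0
```

Request:
carry_out(targets=[[0,0,0,0,0,0,1],[0,0,0,0,0,0,1],[0,0,0,0,0,0,1],[0,0,0,0,0,0,1],[0,0,0,0,0,0,1]])

```text
time_s: 23.3
tcp_pos: [0.6083, -0.0646, 0.1509]
tcp_rot: [0.0, 0.649, 0.761, -0.0]
wrist_force: [-0.5, -0.4, 0.5]
gripper_width: 0.0852
finger_force: 0.0
```

Run:
```python
from m import *
im,W=cloud("side");s=state();print(s["tcp_pos"],s["tcp_rot"])
save(im,"s4.png")
im,W=cloud("top");
print("seal",mr(rect(W,(436,510,205,280),.075,.1)))
print("dishrim",circ(rect(W,(436,504,215,280),.020,.030)))
```

```text
[ 0.60829663 -0.06441993  0.15088257] [ 2.19188248e-07  6.48559699e-01  7.61163791e-01 -8.86886581e-06]
seal (array([ 582.2, -233.2]), array([30. , 30.6]), 8.9, 420, array([ 581.4, -232. ,   84.8]))
dishrim (array([ 583.4, -234.2]), 44.7, 502, array([ 582.8, -235.1,   22.6]))
```

Request:
carry_out(targets=[[0,0.02,-0.7,0,0,0,1],[0,0,-0.9,0,0,0,1],[0,0,-0.9,0,0,0,1],[0,0,-0.7,0,0,0,1],[0,0,-0.35,0,0,0,1]])

```text
time_s: 23.9
tcp_pos: [0.6074, -0.0633, 0.0426]
tcp_rot: [-0.001, 0.648, 0.761, -0.001]
wrist_force: [-0.5, -0.8, -0.3]
gripper_width: 0.0853
finger_force: 0.0
```

Request:
carry_out(targets=[[0,0,-0.15,0,0,0,1],[0,0,0,0,0,0,0.5],[0,0,0,0,0,0,0.3],[0,0,0,0,0,0,0],[0,0,0,0,0,0,0]])

```text
time_s: 24.4
tcp_pos: [0.6088, -0.0633, 0.0407]
tcp_rot: [0.0, 0.648, 0.761, 0.0]
wrist_force: [-1.4, -0.3, 2.1]
gripper_width: 0.0281
finger_force: 1.5
```

Request:
carry_out(targets=[[0,0,0,0,0,0,0],[0,0,0,0,0,0,0],[0,0,0,0,0,0,0],[0,0,0,0,0,0,0],[0,0,0,0,0,0,0]])

```text
time_s: 24.9
tcp_pos: [0.6088, -0.0633, 0.0408]
tcp_rot: [0.001, 0.648, 0.761, 0.0]
wrist_force: [-1.1, 0.3, 7.0]
gripper_width: 0.0268
finger_force: 48.7
```

Request:
carry_out(targets=[[0,0,0.5,0,0,0,0],[0,0,1,0,0,0,0],[0,0,1,0,0,0,0],[0,0,1,0,0,0,0],[-0.3,-0.3,0.2,0,0,0,0]])

```text
time_s: 25.4
tcp_pos: [0.6019, -0.072, 0.1555]
tcp_rot: [0.003, 0.648, 0.762, 0.002]
wrist_force: [0.7, -1.0, -1.4]
gripper_width: 0.0267
finger_force: 49.4
```

Request:
carry_out(targets=[[-0.7,-0.8,0,0,0,0,0],[-0.7,-0.8,0,0,0,0,0],[-0.7,-0.8,0,0,0,0,0],[-0.7,-0.8,0,0,0,0,0],[-0.7,-0.8,0,0,0,0,0]])

```text
time_s: 25.9
tcp_pos: [0.4928, -0.193, 0.1512]
tcp_rot: [-0.0, 0.648, 0.761, -0.0]
wrist_force: [-0.0, -0.6, -0.3]
gripper_width: 0.0267
finger_force: 49.4
```

Request:
carry_out(targets=[[-0.7,-0.8,0,0,0,0,0],[-0.6,-0.8,0,0,0,0,0],[-0.24,-0.51,0,0,0,0,0],[0,0,0,0,0,0,0],[0,0,0,0,0,0,0]])

```text
time_s: 26.4
tcp_pos: [0.4478, -0.2556, 0.1511]
tcp_rot: [-0.0, 0.649, 0.761, 0.0]
wrist_force: [0.2, 1.2, -0.8]
gripper_width: 0.0267
finger_force: 49.4
```

Request:
carry_out(targets=[[0,0,-0.5,0,0,0,0],[0,0,-0.8,0,0,0,0],[0,0,-0.7,0,0,0,0],[0,0,-0.4,0,0,0,0],[0,0,0,0,0,0,0]])

```text
time_s: 26.9
tcp_pos: [0.4476, -0.2544, 0.0777]
tcp_rot: [-0.001, 0.648, 0.762, -0.0]
wrist_force: [-0.0, -0.2, -0.3]
gripper_width: 0.0262
finger_force: 49.4
```

Run:
```python
from m import *
im,W=cloud("side");s=state();print(s["tcp_pos"],s["tcp_rot"])
cv2.imwrite("pics/s5.png",cv2.resize(cv2.cvtColor(im,cv2.COLOR_RGB2BGR)[90:240,320:520],None,fx=4,fy=4))
```

```text
[ 0.44805238 -0.25480612  0.07861854] [-6.98602559e-04  6.47949735e-01  7.61682773e-01 -8.06340346e-05]
```

View pics/s5.png

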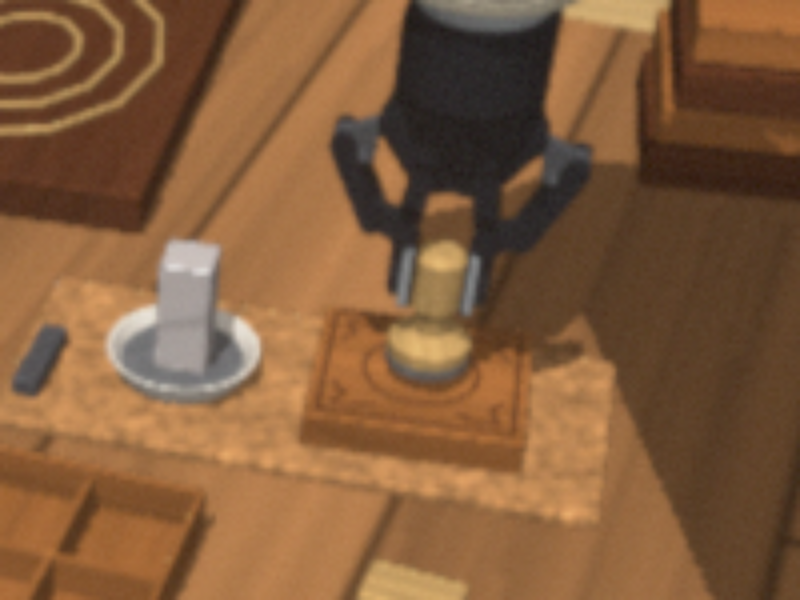

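The dabber hangs knob-up over the ring (crop px 430,350), and the seal stands upright in the dish (188,305). I'll lower the dabber the last 12 mm.

Request:
carry_out(targets=[[0.02,-0.03,-0.2,0,0,0,0],[0,0,-0.1,0,0,0,0],[0,0,-0.06,0,0,0,0],[0,0,-0.03,0,0,0,0],[0,0,0,0,0,0,0]])

```text
time_s: 27.45
tcp_pos: [0.4487, -0.2564, 0.0673]
tcp_rot: [0.0, 0.648, 0.761, -0.0]
wrist_force: [0.1, -0.2, -0.1]
gripper_width: 0.0266
finger_force: 49.4
```

Request:
carry_out(targets=[[0,0.03,-0.02,0,0,0,0],[0,0,-0.01,0,0,0,0],[0,0,0,0,0,0,0],[0,0,0,0,0,0,0.5],[0,0,0,0,0,0,0.7]])

```text
time_s: 27.95
tcp_pos: [0.4488, -0.2555, 0.0664]
tcp_rot: [0.0, 0.648, 0.761, 0.0]
wrist_force: [-0.4, -0.1, 0.2]
gripper_width: 0.0546
finger_force: 0.0
```

Request:
carry_out(targets=[[0,0,0,0,0,0,0.8],[0,0,0,0,0,0,0.8],[0,0,0.3,0,0,0,0.8],[0,0,0.9,0,0,0,0.8],[0,0,1,0,0,0,0.8]])

```text
time_s: 28.45
tcp_pos: [0.4482, -0.2551, 0.133]
tcp_rot: [-0.001, 0.648, 0.761, -0.0]
wrist_force: [0.6, -0.1, 0.3]
gripper_width: 0.0679
finger_force: 0.0
```

Request:
carry_out(targets=[[0,0,1,0,0,0,1],[0,0,1,0,0,0,1],[0,0,1,0,0,0,1],[0,0,0.3,0,0,0,1],[0.1,0.4,0,0,0,-0.5,1]])

```text
time_s: 28.95
tcp_pos: [0.4524, -0.2446, 0.2334]
tcp_rot: [0.002, 0.652, 0.758, 0.0]
wrist_force: [-0.2, -0.5, -0.7]
gripper_width: 0.0853
finger_force: 0.0
```

Request:
carry_out(targets=[[0.2,0.9,0,0,0,-0.5,1],[0.2,1,0,0,0,-0.5,1],[0.2,1,0,0,0,-0.5,1],[0.2,1,0,0,0,-0.5,1],[0.2,1,0,0,0,-0.5,1]])

```text
time_s: 29.45
tcp_pos: [0.4815, -0.0952, 0.2313]
tcp_rot: [-0.0, 0.668, 0.744, -0.0]
wrist_force: [0.8, -1.0, -0.1]
gripper_width: 0.0855
finger_force: 0.0
```

Request:
carry_out(targets=[[0.2,1,0,0,0,-0.5,1],[0.2,1,0,0,0,-0.5,1],[0.2,1,0,0,0,-0.5,1],[0.2,1,0,0,0,0,1],[0.2,1,0,0,0,0,1]])

```text
time_s: 29.95
tcp_pos: [0.5115, 0.0548, 0.2312]
tcp_rot: [-0.0, 0.678, 0.735, -0.0]
wrist_force: [-0.4, -0.1, 0.3]
gripper_width: 0.0855
finger_force: 0.0
```

Request:
carry_out(targets=[[0.3,1,0,0,0,0,1],[0.3,1,0,0,0,0,1],[0.3,1,0,0,0,0,1],[0.3,1,0,0,0,0,1],[0.3,1,0,0,0,0,1]])

```text
time_s: 30.45
tcp_pos: [0.5566, 0.2048, 0.2312]
tcp_rot: [-0.0, 0.678, 0.735, -0.0]
wrist_force: [1.4, -0.4, 0.7]
gripper_width: 0.0852
finger_force: 0.0
```

Run:
```python
from m import *
s=state();print(s["time_s"],s["tcp_pos"],s["tcp_rot"])
im,W=cloud("top");save(im,"top6.png")
print("seal",mr(rect(W,(436,510,205,280),.075,.1)))
print("dabber",mr(rect(W,(440,530,280,380),.088,.12)))
print("dabberdisc",mr(rect(W,(440,530,280,380),.04,.12)))
print("block",mr(rect(W,(435,530,280,380),.024,.036)))
print("pot",mr(rect(W,(290,350,90,175),.08,.1)))
S=cloud("side")[1]
for n,box in(("bot",(250,300,280,360)),("jar",(295,340,310,390))): print(n,mr(rect(S,box,.05,.11)),mr(rect(S,box,.115,.145)))
```

```text
30.45 [0.55664562 0.20475496 0.23118336] [-1.18833354e-04  6.77591998e-01  7.35437976e-01 -2.31928937e-04]
seal (array([ 582.1, -232.9]), array([30. , 30.3]), 9.1, 418, array([ 581.4, -231.5,   84.7]))
dabber (array([ 448.6, -255.8]), array([25.8, 27.1]), 89.5, 315, array([ 448.7, -254. ,   98.2]))
dabberdisc (array([ 449.3, -252.4]), array([37.6, 45. ]), 76.1, 809, array([ 450.1, -249. ,   67. ]))
block (array([ 448.8, -256.1]), array([120.4, 111.4]), 10.7, 4330, array([ 451.5, -249.7,   29.2]))
pot (array([743.6,  10.6]), array([57.7, 59. ]), 59.2, 931, array([737.3,  11.2,  93.7]))
bot (array([549.9, 255.1]), array([39.5, 21.7]), 32.9, 619, array([544.8, 261.4,  81.3])) (array([553.7, 249.2]), array([38.4, 34.3]), 35.5, 501, array([551.2, 252.3, 122.7]))
jar (array([463.7, 271.7]), array([41.6, 21.9]), 30.0, 672, array([459.9, 278.8,  81.2])) (array([468.5, 261.8]), array([42. , 40.8]), 70.0, 589, array([467. , 266.2, 121.5]))
```

View pics/top6.png

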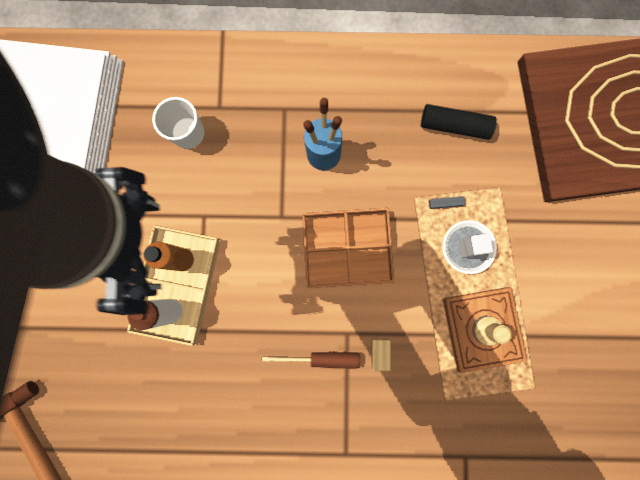

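The seal is centred in the dish (px 481,245, shifted by parallax), the dabber is on the ring (492,333), the pot is unmoved and the caddy is empty. I'll return the bottle.

Request:
carry_out(targets=[[0,0.7,0,0,0,0,1],[0,0.5,0,0,0,0,1],[0,0.27,0,0,0,0,1],[0,0,0,0,0,0,1],[0,0,-0.5,0,0,0,1]])

```text
time_s: 31.05
tcp_pos: [0.5577, 0.2476, 0.2177]
tcp_rot: [0.001, 0.677, 0.736, 0.001]
wrist_force: [0.0, 0.3, 0.5]
gripper_width: 0.0854
finger_force: 0.0
```

Request:
carry_out(targets=[[0,0,-0.9,0,0,0,1],[0,0,-0.9,0,0,0,1],[0,0,-0.9,0,0,0,1],[0,0,-0.9,0,0,0,1],[0,0,-0.5,0,0,0,1]])

```text
time_s: 31.55
tcp_pos: [0.5559, 0.2465, 0.0914]
tcp_rot: [-0.0, 0.678, 0.735, -0.001]
wrist_force: [0.3, 1.0, -0.5]
gripper_width: 0.0851
finger_force: 0.0
```

Request:
carry_out(targets=[[0,0,-0.3,0,0,0,1],[0,0,-0.1,0,0,0,1],[0,0,0,0,0,0,0.7],[0,0,0,0,0,0,0.3],[0,0,0,0,0,0,0]])

```text
time_s: 32.05
tcp_pos: [0.5573, 0.2478, 0.0823]
tcp_rot: [0.0, 0.678, 0.735, 0.001]
wrist_force: [0.5, -0.2, -0.1]
gripper_width: 0.044
finger_force: 0.0
```

Request:
carry_out(targets=[[0,0,0,0,0,0,0],[0,0,0,0,0,0,0],[0,0,0,0,0,0,0],[0,0,0,0,0,0,0],[0,0,0,0,0,0,0]])

```text
time_s: 32.55
tcp_pos: [0.5572, 0.2478, 0.0824]
tcp_rot: [0.0, 0.678, 0.735, 0.001]
wrist_force: [-2.2, -0.1, 9.8]
gripper_width: 0.0389
finger_force: 49.3
```

Request:
carry_out(targets=[[0,0,0.5,0,0,0,0],[0,0,1,0,0,0,0],[0,0,1,0,0,0,0],[0,0,1,0,0,0,0],[0,0,1,0,0,0,0]])

```text
time_s: 33.05
tcp_pos: [0.5566, 0.2476, 0.2188]
tcp_rot: [0.0, 0.678, 0.735, 0.0]
wrist_force: [1.0, -0.4, -2.7]
gripper_width: 0.0389
finger_force: 50.9
```

Request:
carry_out(targets=[[0,-0.2,0.6,0,0,0,0],[0,-0.6,0,0,0,0,0],[0,-0.9,0,0,0,0,0],[0,-0.9,0,0,0,0,0],[-0.17,-0.9,0,0,0,0,0]])

```text
time_s: 33.55
tcp_pos: [0.5512, 0.1407, 0.2339]
tcp_rot: [-0.0, 0.678, 0.735, -0.0]
wrist_force: [0.1, -0.5, -3.0]
gripper_width: 0.0388
finger_force: 50.9
```

Request:
carry_out(targets=[[0,-0.9,0,0,0,0,0],[0,-0.9,0,0,0,0,0],[0,-0.9,0,0,0,0,0],[0,-0.9,0,0,0,0,0],[0,-0.9,0,0,0,0,0]])

```text
time_s: 34.05
tcp_pos: [0.5506, 0.0058, 0.2339]
tcp_rot: [-0.0, 0.678, 0.735, -0.0]
wrist_force: [0.7, 0.1, -1.4]
gripper_width: 0.0387
finger_force: 50.9
```

Request:
carry_out(targets=[[0,-0.9,0,0,0,0,0],[0,-0.9,0,0,0,0,0],[0,-0.6,0,0,0,0,0],[0,-0.2,0,0,0,0,0],[0,0,0,0,0,0,0]])

```text
time_s: 34.55
tcp_pos: [0.551, -0.0713, 0.234]
tcp_rot: [-0.0, 0.678, 0.735, -0.0]
wrist_force: [-0.6, 0.8, -2.0]
gripper_width: 0.0387
finger_force: 50.9
```

Request:
carry_out(targets=[[0,0,-0.5,0,0,0,0],[0,0,-0.9,0,0,0,0],[0,0,-0.9,0,0,0,0],[0,0,-0.9,0,0,0,0],[0,0,-0.4,0,0,0,0]])

```text
time_s: 35.05
tcp_pos: [0.5501, -0.0693, 0.1242]
tcp_rot: [-0.001, 0.677, 0.736, -0.001]
wrist_force: [-0.5, 0.1, -2.9]
gripper_width: 0.0385
finger_force: 50.8
```

Request:
carry_out(targets=[[0,0,0,0,0,0,0],[0,0,0,0,0,0,0],[0,0,0,0,0,0,0],[0,0,0,0,0,0,0],[0,0,0,0,0,0,0]])

```text
time_s: 35.55
tcp_pos: [0.5521, -0.0705, 0.1271]
tcp_rot: [0.001, 0.678, 0.735, 0.0]
wrist_force: [-0.8, 0.4, -2.3]
gripper_width: 0.0386
finger_force: 50.9
```

Run:
```python
from m import *
im,W=cloud("side");s=state();print(s["tcp_pos"],s["tcp_rot"])
cv2.imwrite("pics/s7.png",cv2.resize(cv2.cvtColor(im,cv2.COLOR_RGB2BGR)[120:270,250:450],None,fx=4,fy=4))
```

```text
[ 0.55195288 -0.07045893  0.12691715] [4.28106151e-04 6.77639749e-01 7.35393852e-01 2.64663779e-04]
```

View pics/s7.png

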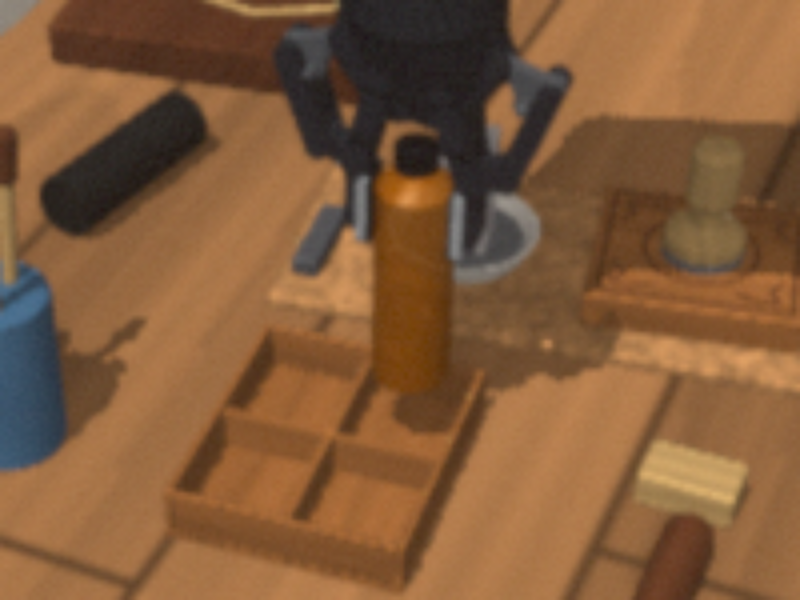

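The bottle hangs upright over its front cell (crop px 412,290), clear of the dividers. I'll lower it.

Request:
carry_out(targets=[[0,0,-0.5,0,0,0,0],[0,0,-0.5,0,0,0,0],[0,0,-0.3,0,0,0,0],[0,0,-0.15,0,0,0,0],[0,0,-0.03,0,0,0,0]])

```text
time_s: 36.1
tcp_pos: [0.5515, -0.0705, 0.0823]
tcp_rot: [-0.0, 0.678, 0.735, -0.0]
wrist_force: [-5.9, 0.9, 18.2]
gripper_width: 0.0383
finger_force: 53.2
```

Request:
carry_out(targets=[[0,0,0,0,0,0,0],[0,0,0,0,0,0,0],[0,0,0,0,0,0,0],[0,0,0,0,0,0,0],[0,0,0,0,0,0,0]])

```text
time_s: 36.6
tcp_pos: [0.5514, -0.0704, 0.0824]
tcp_rot: [-0.0, 0.678, 0.735, -0.0]
wrist_force: [-4.0, 0.8, 6.9]
gripper_width: 0.0386
finger_force: 51.9
```

Request:
carry_out(targets=[[0,0,0,0,0,0,0.6],[0,0,0,0,0,0,0.8],[0,0,0,0,0,0,0.9],[0,0,0,0,0,0,0.9],[0,0,0.2,0,0,0,0.9]])

```text
time_s: 37.1
tcp_pos: [0.5513, -0.0703, 0.0875]
tcp_rot: [-0.0, 0.678, 0.735, -0.0]
wrist_force: [-0.0, -0.5, -0.1]
gripper_width: 0.0768
finger_force: 0.0
```

Request:
carry_out(targets=[[0,0,0.5,0,0,0,0.9],[0,0,1,0,0,0,1],[0,0,1,0,0,0,1],[0,0,1,0,0,0,1],[0,0,1,0,0,0,1]])

```text
time_s: 37.6
tcp_pos: [0.5515, -0.0704, 0.2246]
tcp_rot: [0.0, 0.678, 0.735, 0.0]
wrist_force: [0.7, -0.5, -0.4]
gripper_width: 0.0853
finger_force: 0.0
```

Request:
carry_out(targets=[[0,0.3,0.4,0,0,0,1],[-0.25,1,0,0,0,0,1],[-0.25,1,0,0,0,0,1],[-0.25,1,0,0,0,0,1],[-0.25,1,0,0,0,0,1]])

```text
time_s: 38.1
tcp_pos: [0.5208, 0.06, 0.2346]
tcp_rot: [-0.0, 0.678, 0.735, -0.0]
wrist_force: [0.5, 0.1, -1.1]
gripper_width: 0.0856
finger_force: 0.0
```

Request:
carry_out(targets=[[-0.25,1,0,0,0,0,1],[-0.25,1,0,0,0,0,1],[-0.25,1,0,0,0,0,1],[-0.25,1,0,0,0,0,1],[-0.25,1,0,0,0,0,1]])

```text
time_s: 38.6
tcp_pos: [0.4832, 0.2101, 0.2346]
tcp_rot: [-0.0, 0.678, 0.735, -0.0]
wrist_force: [0.6, 0.3, 0.4]
gripper_width: 0.0855
finger_force: 0.0
```

Request:
carry_out(targets=[[-0.25,1,0,0,0,0,1],[-0.25,0.6,0,0,0,0,1],[0,0.21,0,0,0,0,1],[0,0,0,0,0,0,1],[0,0,0,0,0,0,1]])

```text
time_s: 39.1
tcp_pos: [0.4692, 0.2624, 0.2347]
tcp_rot: [0.0, 0.678, 0.735, -0.0]
wrist_force: [-0.6, -0.2, 0.3]
gripper_width: 0.0858
finger_force: 0.0
```

Run:
```python
from m import *
s=state();print(s["time_s"],s["tcp_pos"],s["tcp_rot"])
im,W=cloud("top")
print("bottlecap",mr(rect(W,(355,395,235,280),.128,.145)))
```

```text
39.1 [0.46919392 0.26240409 0.23470417] [ 2.20692768e-05  6.77607408e-01  7.35423787e-01 -2.31127401e-04]
bottlecap (array([549.8, -70. ]), array([19.7, 21.1]), 0.9, 195, array([549.7, -69.3, 138.1]))
```

Request:
carry_out(targets=[[0,0,-0.8,0,0,0,1],[0,0,-0.9,0,0,0,1],[0,0,-0.9,0,0,0,1],[0,0,-0.9,0,0,0,1],[0,0,-0.8,0,0,0,1]])

```text
time_s: 39.65
tcp_pos: [0.4694, 0.2618, 0.1048]
tcp_rot: [-0.0, 0.678, 0.735, -0.0]
wrist_force: [-0.1, -0.4, 0.5]
gripper_width: 0.0851
finger_force: 0.0
```

Request:
carry_out(targets=[[0,0,-0.5,0,0,0,1],[0,0,-0.3,0,0,0,1],[0,0,-0.15,0,0,0,1],[0,0,0,0,0,0,0.7],[0,0,0,0,0,0,0.3]])

```text
time_s: 40.15
tcp_pos: [0.4696, 0.2629, 0.078]
tcp_rot: [0.0, 0.678, 0.735, 0.0]
wrist_force: [-0.3, 0.2, 0.6]
gripper_width: 0.0589
finger_force: 0.0
```

Request:
carry_out(targets=[[0,0,0,0,0,0,0],[0,0,0,0,0,0,0],[0,0,0,0,0,0,0],[0,0,0,0,0,0,0],[0,0,0,0,0,0,0]])

```text
time_s: 40.65
tcp_pos: [0.4695, 0.2631, 0.0783]
tcp_rot: [0.0, 0.678, 0.735, 0.001]
wrist_force: [-1.2, -1.2, 7.8]
gripper_width: 0.041
finger_force: 49.6
```

Request:
carry_out(targets=[[0,0,0.5,0,0,0,0],[0,0,1,0,0,0,0],[0,0,1,0,0,0,0],[0,0,1,0,0,0,0],[0,0,1,0,0,0,0]])

```text
time_s: 41.15
tcp_pos: [0.4689, 0.2629, 0.214]
tcp_rot: [0.0, 0.678, 0.735, 0.0]
wrist_force: [-0.7, 0.5, -2.3]
gripper_width: 0.0409
finger_force: 51.3
```

Request:
carry_out(targets=[[0,-0.3,0.6,0,0,0,0],[0.26,-0.8,0,0,0,0,0],[0.26,-0.8,0,0,0,0,0],[0.26,-0.8,0,0,0,0,0],[0.26,-0.8,0,0,0,0,0]])

```text
time_s: 41.65
tcp_pos: [0.5004, 0.157, 0.2309]
tcp_rot: [0.0, 0.678, 0.736, 0.0]
wrist_force: [0.4, -0.2, -2.7]
gripper_width: 0.0408
finger_force: 51.3
```

Request:
carry_out(targets=[[0.26,-0.8,0,0,0,0,0],[0.26,-0.8,0,0,0,0,0],[0.26,-0.8,0,0,0,0,0],[0.26,-0.8,0,0,0,0,0],[0.26,-0.8,0,0,0,0,0]])

```text
time_s: 42.15
tcp_pos: [0.5394, 0.0369, 0.2308]
tcp_rot: [0.0, 0.678, 0.735, 0.0]
wrist_force: [0.1, 0.3, -2.7]
gripper_width: 0.0409
finger_force: 51.3
```

Request:
carry_out(targets=[[0.24,-0.8,0,0,0,0,0],[0,-0.45,0,0,0,0,0],[0,0,0,0,0,0,0],[0,0,-0.6,0,0,0,0],[0,0,-0.9,0,0,0,0]])

```text
time_s: 42.65
tcp_pos: [0.5473, 0.0011, 0.1863]
tcp_rot: [0.001, 0.678, 0.735, 0.001]
wrist_force: [0.9, 0.5, -2.6]
gripper_width: 0.0413
finger_force: 51.3
```

Request:
carry_out(targets=[[0,0,-0.9,0,0,0,0],[0,0,-0.7,0,0,0,0],[0,0,-0.4,0,0,0,0],[0,0,0,0,0,0,0],[0,0,0,0,0,0,0]])

```text
time_s: 43.15
tcp_pos: [0.5468, 0.0008, 0.1261]
tcp_rot: [0.0, 0.678, 0.736, 0.0]
wrist_force: [-0.1, 0.5, -2.7]
gripper_width: 0.0408
finger_force: 51.2
```

Run:
```python
from m import *
im,W=cloud("side");s=state();print(s["tcp_pos"],s["tcp_rot"])
cv2.imwrite("pics/s8.png",cv2.resize(cv2.cvtColor(im,cv2.COLOR_RGB2BGR)[120:270,250:450],None,fx=4,fy=4))
```

```text
[0.54716262 0.00066572 0.1264083 ] [5.10715696e-04 6.77527083e-01 7.35497514e-01 4.44335286e-04]
```

View pics/s8.png

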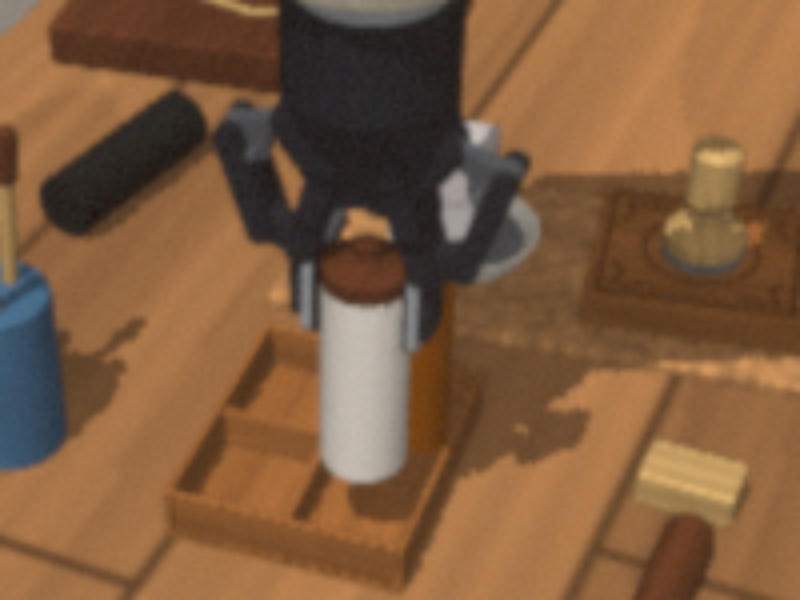

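The jar hangs upright over its own cell (crop px 365,390), with the bottle behind it in its cell. I'll lower it.

Request:
carry_out(targets=[[0,0,-0.5,0,0,0,0],[0,0,-0.5,0,0,0,0],[0,0,-0.3,0,0,0,0],[0,0,-0.2,0,0,0,0],[0,0,-0.08,0,0,0,0]])

```text
time_s: 43.7
tcp_pos: [0.5468, 0.0004, 0.0782]
tcp_rot: [0.0, 0.678, 0.735, 0.0]
wrist_force: [-7.5, -0.4, 43.7]
gripper_width: 0.0406
finger_force: 55.5
```

Request:
carry_out(targets=[[0,0,-0.02,0,0,0,0],[0,0,0,0,0,0,0],[0,0,0,0,0,0,0],[0,0,0,0,0,0,0],[0,0,0,0,0,0,0]])

```text
time_s: 44.2
tcp_pos: [0.5468, 0.0004, 0.0784]
tcp_rot: [0.0, 0.678, 0.735, 0.0]
wrist_force: [-3.7, -0.4, 6.7]
gripper_width: 0.0408
finger_force: 52.2
```

Request:
carry_out(targets=[[0,0,0,0,0,0,0.6],[0,0,0,0,0,0,0.8],[0,0,0,0,0,0,0.9],[0,0,0,0,0,0,0.9],[0,0,0.2,0,0,0,0.9]])

```text
time_s: 44.7
tcp_pos: [0.5461, 0.0004, 0.0831]
tcp_rot: [-0.0, 0.678, 0.735, -0.0]
wrist_force: [0.5, 0.1, 1.0]
gripper_width: 0.0767
finger_force: 0.0
```

Request:
carry_out(targets=[[0,0,0.5,0,0,0,0.9],[0,0,1,0,0,0,1],[0,0,1,0,0,0,1],[0,0,1,0,0,0,1],[0,0,1,0,0,0,1]])

```text
time_s: 45.2
tcp_pos: [0.5464, 0.0004, 0.2201]
tcp_rot: [0.0, 0.678, 0.735, 0.0]
wrist_force: [0.7, -0.6, -0.4]
gripper_width: 0.0855
finger_force: 0.0
```

Request:
carry_out(targets=[[0,0.3,0.4,0,0,0,1],[0,1,0,0,0,0,1],[0,1,0,0,0,0,1],[0,1,0,0,0,0,1],[0,1,0,0,0,0,1]])

```text
time_s: 45.7
tcp_pos: [0.546, 0.1309, 0.2301]
tcp_rot: [-0.0, 0.678, 0.735, -0.0]
wrist_force: [-0.1, -0.8, 0.4]
gripper_width: 0.0854
finger_force: 0.0
```

Request:
carry_out(targets=[[0,1,0,0,0,0,1],[0,1,0,0,0,0,1],[0,0.5,0,0,0,0,1],[0,0,0,0,0,0,1],[0,0,0,0,0,0,1]])

```text
time_s: 46.2
tcp_pos: [0.5462, 0.2041, 0.2301]
tcp_rot: [-0.0, 0.677, 0.736, -0.0]
wrist_force: [0.4, 0.8, 0.0]
gripper_width: 0.0852
finger_force: 0.0
```

Run:
```python
from m import *
im,W=cloud("top");save(im,"top9.png");s=state();print(s["time_s"],s["wrist_force"])
print("bottlecap",mr(rect(W,(355,395,235,280),.128,.145)))
print("jarlid",mr(rect(W,(305,345,243,280),.105,.135)))
print("seal",mr(rect(W,(436,510,205,280),.075,.1)))
print("dabber",mr(rect(W,(440,530,280,380),.088,.12)))
print("pot",mr(rect(W,(290,350,90,175),.08,.1)))
```

```text
46.25 [ 0.39637212 -0.10194676  0.17690953]
bottlecap (array([549.8, -70. ]), array([21. , 19.7]), 89.5, 196, array([549.7, -69.4, 138.1]))
jarlid (array([545.7,   1.4]), array([40.4, 39. ]), 0.7, 645, array([545.6,   0.9, 120.7]))
seal (array([ 582.1, -233.1]), array([30. , 30.3]), 9.5, 420, array([ 581.3, -231.6,   84.9]))
dabber (array([ 448.6, -255.8]), array([27.3, 26.4]), 1.2, 313, array([ 448.7, -254.3,   98.1]))
pot (array([743.5,  10.9]), array([57.6, 58.4]), 56.1, 933, array([737.2,  11.2,  93.7]))
```

View pics/top9.png

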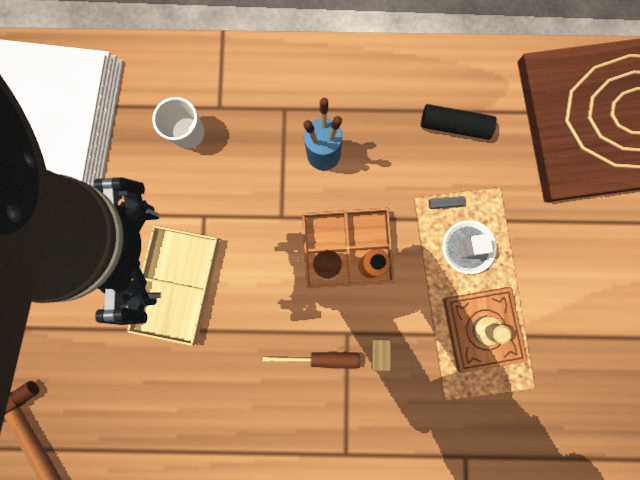

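The jar (327,263) and bottle (376,262) are back in their front cells. The seal (481,245) and dabber (492,333) are in place, the tray is empty and the pot hasn't moved, so I'm handing in.

```bash
python3 -c "
from cell import workorder
print(workorder.close_job())"
```

```text
the job is handed in; nothing more can be done
None
```

The job is handed in at about 46 s: the seal stands upright within 2 mm of the dish's centre, the dabber is knob up in the middle of the ring, the bottle and jar are upright in their own caddy cells, and the brush pot is where it was.

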